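Slide the power module under its leaf spring

ROBOT

A 6-joint arm with a two-finger parallel gripper is mounted at the origin on the work surface. World frame = base frame: x ahead of the robot, y to its left, z up, the work surface at z = 0. Lengths are in m, angles in rad, forces in N, time in s.
With the tool pointing down it reaches from about 0.375 to 0.9 m from the base axis. Payload 3.1 kg.
Tool frame: the origin (TCP) lies midway between the tips of the shut fingers; the grasp point (between the pads) lies 19 mm behind it (manip.hold_point_z is the distance from the TCP to the grasp point, in m); x points along the fingers, y is the direction in which the jaws open and shut, and the axes are right-handed (so a half turn about x gives the same grasp; the last joint's range is limited). The gripper opens to 85 mm and grips with 20 to 120 N. Pads are 22 mm wide; open, the fingers measure 114 mm over their backs; the gripper's body (76 mm by 85 mm) begins 54 mm behind the grasp point. The pads swing forward as they close: fully open they stand 13 mm farther back than shut.
Start: joints at [1.054, 0.527, 1.433, -0, 1.181, -0.178], TCP at [0.208, 0.589, 0.231] pointing down, gripper open.
Joint ranges: [-3.08, 3.08], [-0.75, 2.2], [0.22, 2.44], [-1.43, 4.57], [0, 2.65], [-2.85, 2.85]. Speed limits (rad/s): [2.79, 2.79, 3.14, 3.14, 3.14, 3.14].

INTERFACE

Orientations are given as a unit quaternion [x, y, z, w].
In Python, from station import manip, snapshot gives the robot as it stands.
- The arm moves only by the tool play_rows, never from a script. Its argument "series" is a list of rows, each a list of 4 numbers: the shift along the tool's x, y, z in m, then the turn about the tool's x in degrees. In form: [[tx, ty, tz, spin], ...]. A call has 1 to 20 rows; each row is the pose to reach, as a shift and turn from the pose measured when the call began, along the tool's axes at that moment; what a row does not reach only later rows make up. A row lasts 1/10 s, in which the tool goes at most 50 mm and 8.59 degrees, less where a joint would pass 70% of its speed; a pose out of reach is approached as far as the arm can. A call with a gripper value outside its range is refused whole. "claw" is the opening in per cent of the stroke, from 0 (shut) to 100 (fully open), set as the call begins (left out, the last holds). The fingers move at their own pace and stop on an object; "force" is the grip in N (left out, the last holds). Time passes only in rows, so rows that repeat a pose let the fingers close. It gives the time, the measured TCP pose, the force and the opening at its end, in the units of the state.
- manip.sense(): the state, without advancing time (a new reading comes with each control period).
- snapshot(name): name is "scene" or "side" or "wrist"; returns a dict with "image" (400x640x3 uint8, blue, green, red), "depth" (400x640 float32, m along the optical axis (not along the pixel's ray), 0 where there is no reading), "fov_y" (degrees; the focal length in pixels is half the picture's height over the tangent of half this angle, whatever the lens; pixels are square), "cx", "cy" (the principal point, pixels), "dist" ([k1, k2, p1, p2, k3] as OpenCV has them; the pictures are not rectified), "R" (3x3) and "t" (3): a world point X has camera coordinates R X + t. Camera axes: x right, y down, z forward; pixel columns grow to the right and rows downward; lengths in m; the calibration is good to about 2 mm. A picture is of the moment at which its call begins.
- manip.sign_off(): hands the job in, once; it reports no verdict.
The state is a dict: "t": time; "q": joint angles; "qd": joint speeds; "tau": joint torques, N m; "tcp_pos": TCP position; "tool_rot": TCP orientation; "force": force on the tool from outside, world axes, zero at the start; "ft_torque": the same for the moment, N m; "finger_gap": opening from 0.0 (shut) to 1.0 (fully open).
Only numpy, scipy, OpenCV 4.12 (cv2) and the standard library are available. Lean on these libraries where they do the work, as an engineer would, in place of code of your own. Each camera call takes 0.05 s, during which the arm holds its last target.

TASK

Load the power module that lies in the channel of the heatsink: with the fingertips, press it down hard on its sprung plate and, keeping it pressed, slide it along the channel under the leaf spring until it is fully home against the end stop, where the spring holds it down. Only press and push the module, never lift it; keep off the leaf spring, leave the other things on the bench alone, and finish clear of everything.

Things in the scene. Friction and masses are not known exactly. Their poses are not given: they have to be found in the camera images.
- bay: Fixed aluminium heatsink bay, black fins along both sides, 207 (x -85 to 122) x 144 mm. Origin: on the bench, under the channel's centre line, 94 mm before the end stop's face; x points along the channel in the sliding direction, to the end stop; z up. Channel 60 mm wide; wall tops z = 38 mm; end stop block z = 46, hinge cheeks z = 58. Module fully home: its origin at bay x = 49, z = 22 mm.
- plate_top (a point): Point on top of the sprung steel plate that is the channel's whole floor (bay x -76 to 93 mm, 57 mm wide), at bay x = 0, y = 0; bay z = 31 mm while up, 22 mm fully down.
- module: Loose grey power module, copper base, lying in the channel: 90 (x) x 56 x 18 mm, 0.11-0.23 kg. Origin: centre of underside; x to its nose, same way as bay x. Flat deck at z = 18; a push rib across it, x 0 to 8 mm, 48 wide, 7 high; press on the free deck behind it (x -45 to 0). Nose slopes from z = 18 at x = 29 to z = 12 at x = 45. Starts with its origin at bay x -26 to -10 mm.
- plate (a joint): Sprung plate's travel, m: 0 up, 0.009 fully down on its stop. Spring 4 N at the start, about 9 N fully down; sliding the pressed module under the leaf takes up to about 20 N along the channel. Unless the plate is pressed down, the module's nose butts against the leaf's lip. With the module home the leaf keeps module and plate down.
- leaf (a joint): Leaf spring's angle, rad: 0 at rest, grows as the lip is lifted (about 0.10 with the module under it, when the lip bears down on the module with about 11 N).
- leaf_lip (a point): Middle of the underside of the leaf spring's rolled lip (6 mm thick, 36 mm wide); at rest at bay x = 66, z = 35 mm. The steel leaf runs from here up to its hinge at bay x = 112, z = 52 mm.
- spare: Bystander: a spare module of the same shape lying loose on the bench outside the bay. Origin: centre of its underside.
- spray: Bystander: spray can, 52 mm diameter, 150 mm tall, upright. Origin: centre of its underside.
- tub: Bystander: blue parts tub, 100 x 90 x 50 mm. Origin: centre of its underside.
- driver: Bystander: screwdriver, 170 mm long, lying along its x axis. Origin: under its middle.

How it is judged:
By the outcome, as a careful person would: the job done as asked, in the order asked, and still so for the second after the job is handed in, with the robot touching nothing.
It also fails if it takes over 38 s, if anything falls off the work surface, if the arm or the gripper's body presses on something with over 40 N, if the wrist force passes 120 N, or if a joint passes its speed limit or range.

## Working session

There is one attempt and no reset: what is moved stays moved. The work goes in short steps, Python scripts to look and compute and a tool call to move; the robot and the scene stay as the last step left them, time stands still between calls to the robot, and variables do not carry over. Pictures are saved under pics/ and viewed, and the job is handed in when it is done.

Besides the shell and the picture viewer there is one more tool, called after "Emit:" as name(argument=value, ...), one argument or row to a line, values as JSON. play_rows: Moves the arm, as the interface text tells. Its arguments: {"type":"object","properties":{"series":{"type":"array","items":{"type":"array","items":{"type":"number"}}},"claw":{"type":"number"},"force":{"type":"number"}},"required":["series"]}

```bash
ls; mkdir -p pics; cat > h.py <<'E'
import numpy as np, cv2, pickle
from station import manip, snapshot
def K(s):
    f=200/np.tan(np.radians(s["fov_y"])/2); return np.array([[f,0,s["cx"]],[0,f,s["cy"]],[0,0,1.]])
def ray(s,uv):
    p=cv2.undistortPoints(np.array([[uv]],float),K(s),np.array(s["dist"],float))[0,0]
    R=np.array(s["R"]);t=np.array(s["t"]); return -R.T@t, R.T@np.array([p[0],p[1],1.])
def onz(s,uv,z):
    c,d=ray(s,uv); return c+d*(z-c[2])/d[2]
def cloud(s):
    v,u=np.mgrid[0:400,0:640]; uv=np.stack([u,v],-1).reshape(-1,1,2).astype(float)
    p=cv2.undistortPoints(uv,K(s),np.array(s["dist"],float)).reshape(-1,2); z=s["depth"].reshape(-1,1)
    P=np.hstack([p,np.ones((len(p),1))])*z
    W=(P-np.array(s["t"]))@np.array(s["R"]); W[z[:,0]==0]=np.nan; return W.reshape(400,640,3)
def proj(s,X):
    r,_=cv2.Rodrigues(np.array(s["R"],float)); return cv2.projectPoints(np.array(X,float).reshape(-1,1,3),r,np.array(s["t"],float),K(s),np.array(s["dist"],float))[0].reshape(-1,2)
E
python3 - <<'E'
from h import *
S={}
for n in ["scene","side","wrist"]:
    s=snapshot(n);S[n]=s;cv2.imwrite(f"pics/{n}0.png",s["image"]);print(n,s["fov_y"],(-np.array(s["R"]).T@s["t"]).round(3),np.array(s["R"])[2].round(2))
pickle.dump(S,open("s0.pkl","wb"))
a=manip.sense();print(a)
E
```

```text
pics
scene 53.04307605057019 [1.203 0.113 0.861] [-0.63 -0.12 -0.77]
side 45.87569712031005 [ 0.489 -1.136  0.797] [ 0.06  0.84 -0.54]
wrist 70.37660752132159 [0.138 0.614 0.374] [ 0.27 -0.1  -0.96]
{'t': 0.15, 'q': array([ 1.05354225e+00,  5.28295065e-01,  1.43359076e+00,  2.09780988e-05,
        1.18139830e+00, -1.78486169e-01]), 'qd': array([-0.00181482, -0.00340036, -0.00399415,  0.00064221, -0.00177077,
       -0.00326461]), 'tau': array([ 1.18997574e-03, -4.42744589e+01, -1.78278065e+01, -2.25257140e-04,
        5.67117735e-03,  2.12734312e-05]), 'tcp_pos': array([0.20739141, 0.5890173 , 0.23053782]), 'tool_rot': array([ 0.11864351,  0.69719683, -0.11976323,  0.6967762 ]), 'force': array([-0.2148501 , -0.24674715, -0.53196043]), 'ft_torque': array([ 0.01802585, -0.00068746, -0.02438499]), 'finger_gap': 1.0003936680509578}
```

View pics/scene0.png

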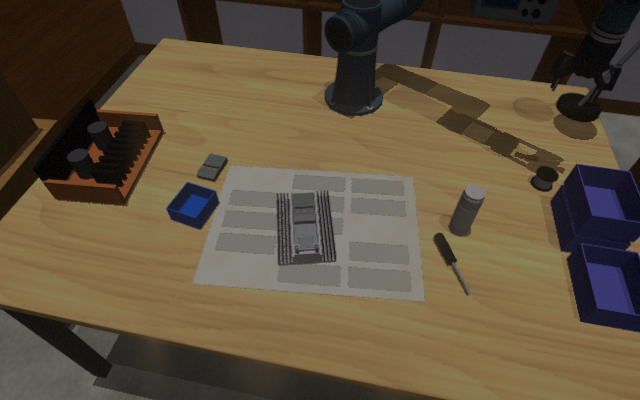

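View pics/side0.png

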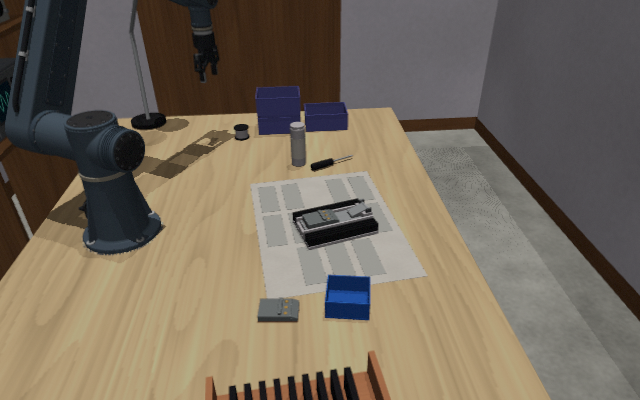

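View pics/wrist0.png

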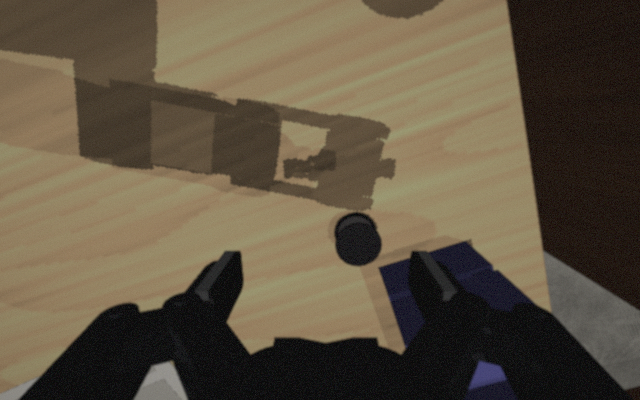

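The bay stands on the sheet: in scene around (305,228), in side around (335,222). The can, driver, tub and spare are all clear of it. I'll enlarge both crops.

```bash
python3 - <<'E'
from h import *
S=pickle.load(open("s0.pkl","rb"))
a=cv2.resize(S["scene"]["image"][180:275,260:350],None,fx=6,fy=6,interpolation=2)
b=cv2.resize(S["side"]["image"][190:250,280:390],None,fx=7,fy=7,interpolation=2)
cv2.imwrite("pics/a.png",cv2.convertScaleAbs(a,alpha=1.3));cv2.imwrite("pics/b.png",cv2.convertScaleAbs(b,alpha=1.3))
for n,(r0,r1,c0,c1) in {"scene":(180,275,260,350),"side":(190,250,280,390)}.items():
    W=cloud(S[n])[r0:r1,c0:c1].reshape(-1,3); print(n,np.isfinite(W[:,0]).mean())
    z=W[:,2]; print(np.histogram(z[np.isfinite(z)],bins=np.arange(-.006,.07,.004)))
    for lo,hi in [(.035,.041),(.044,.05),(.05,.065)]:
        m=(z>lo)&(z<hi); print(lo,m.sum(),W[m].min(0).round(3) if m.any() else 0,W[m].max(0).round(3) if m.any() else 0)
E
```

```text
scene 0.9962573099415205
(array([ 370, 3670,  733,  719,  223,   98,   90,   90,  221,  683,  488,
        191,  223,  471,  143,   86,   19,    0,    0]), array([-0.006, -0.002,  0.002,  0.006,  0.01 ,  0.014,  0.018,  0.022,
        0.026,  0.03 ,  0.034,  0.038,  0.042,  0.046,  0.05 ,  0.054,
        0.058,  0.062,  0.066,  0.07 ]))
0.035 471 [ 0.496 -0.132  0.035] [0.714 0.052 0.041]
0.044 608 [ 0.513 -0.09   0.044] [0.71  0.015 0.05 ]
0.05 248 [ 0.519 -0.087  0.05 ] [0.709 0.012 0.061]
side 0.9956060606060606
(array([ 291, 2737,  719,  124,  104,   94,  105,  103,  332,  796,  380,
        157,  142,  314,  106,   57,   10,    0,    0]), array([-0.006, -0.002,  0.002,  0.006,  0.01 ,  0.014,  0.018,  0.022,
        0.026,  0.03 ,  0.034,  0.038,  0.042,  0.046,  0.05 ,  0.054,
        0.058,  0.062,  0.066,  0.07 ]))
0.035 375 [ 0.49  -0.14   0.035] [0.72  0.04  0.041]
0.044 390 [ 0.517 -0.095  0.044] [0.713 0.008 0.05 ]
0.05 173 [ 0.526 -0.092  0.05 ] [0.71  0.013 0.062]
```

View pics/a.png

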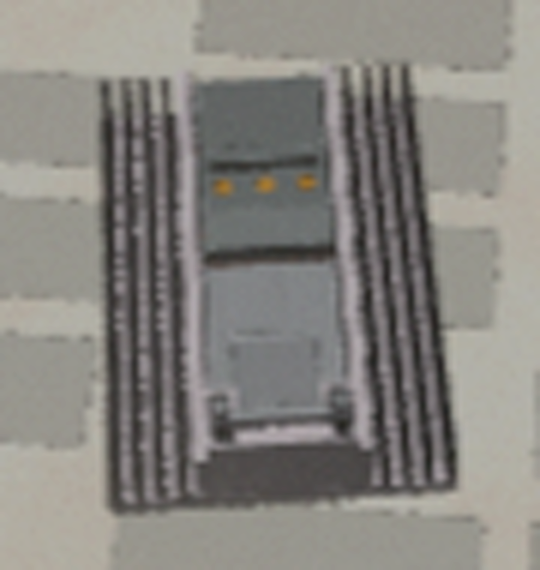

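View pics/b.png

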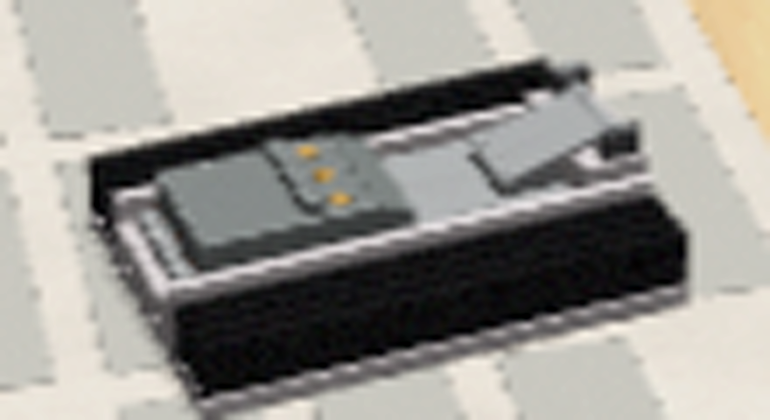

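Scene crop: the module is at the far end of the channel, with its rib, orange dots and dark nose edge at crop row ~255. The leaf and hinge cheeks are at the near end (crop ~(220,415), (340,410)). So the sliding direction is roughly world +x, and next I'll measure the bay.

```bash
cat > m.py <<'E'
from h import *
def pose_from_pixels(S):
    pass
E
python3 - <<'E'
from h import *
S=pickle.load(open("s0.pkl","rb"))
# 1 depth footprint
for n,(r0,r1,c0,c1) in {"scene":(180,275,260,350),"side":(190,250,280,390)}.items():
    W=cloud(S[n])[r0:r1,c0:c1].reshape(-1,3); m=(W[:,2]>.033)&(W[:,2]<.042)
    r=cv2.minAreaRect(W[m,:2].astype(np.float32)*1000); print(n,r)
    # 2 module top: z .046-.051
# 2: corner pixels, scene, z=38 outer fin corners / end
s=S["scene"]
px=lambda x,y:(260+x/6-0.4,180+y/6-0.4)
for nm,p,z in [("Lrail top far",(183,75),.038),("Lrail near",(205,455),.038),("Rrail far",(330,70),.038),("Rrail near",(362,448),.038),
  ("finL far",(103,80),.038),("finR far",(408,67),.038),("finR near",(455,487),.0),("finL near",(112,510),.0),
  ("nose L",(207,262),.043),("nose R",(335,252),.043),("ribback L",(210,163),.056),("ribback R",(315,158),.056),("rear L",(192,85),.049),("rear R",(325,78),.049)]:
    print(nm,onz(s,px(*p),z).round(4))
s=S["side"];px=lambda x,y:(280+x/7-0.4,190+y/7-0.4)
for nm,p,z in [("near rail far-left",(165,290),.038),("near rail right",(650,185),.038),("farrail left",(110,205),.038),("fin far L",(92,160),.038),("fin far R",(545,62),.038),
 ("rear n",(200,268),.049),("rear f",(160,175),.049),("ribback near top",(322,215),.056),("ribback far top",(270,145),.056),("nose tip near",(412,213),.043)]:
    print(nm,onz(s,px(*p),z).round(4))
E
```

```text
scene ((603.856201171875, -40.73199462890625), (209.12606811523438, 139.8909149169922), 16.01315689086914)
side ((606.9030151367188, -46.01762390136719), (208.13990783691406, 146.23870849609375), 16.27471351623535)
Lrail top far [ 0.5148 -0.0993  0.038 ]
Lrail near [ 0.7087 -0.0418  0.038 ]
Rrail far [ 0.4983 -0.0347  0.038 ]
Rrail near [0.6927 0.0191 0.038 ]
finL far [ 0.5251 -0.1339  0.038 ]
finR far [ 4.892e-01 -3.000e-04  3.800e-02]
finR near [0.68   0.0562 0.    ]
finL near [ 0.7193 -0.0801  0.    ]
nose L [ 0.6187 -0.0626  0.043 ]
nose R [ 0.6026 -0.0107  0.043 ]
ribback L [ 0.5763 -0.0711  0.056 ]
ribback R [ 0.5643 -0.0275  0.056 ]
rear L [ 0.529  -0.0911  0.049 ]
rear R [ 0.5128 -0.0339  0.049 ]
near rail far-left [ 0.5146 -0.1057  0.038 ]
near rail right [ 0.7126 -0.0535  0.038 ]
farrail left [ 0.4955 -0.0463  0.038 ]
fin far L [ 0.4893 -0.0135  0.038 ]
fin far R [0.684 0.042 0.038]
rear n [ 0.5283 -0.1077  0.049 ]
rear f [ 0.516  -0.0431  0.049 ]
ribback near top [ 0.5772 -0.087   0.056 ]
ribback far top [ 0.5608 -0.0364  0.056 ]
nose tip near [ 0.6143 -0.0707  0.043 ]
```

```bash
cat >> h.py <<'E'
from scipy.spatial.transform import Rotation as Rn
def plan(target,yaw=None,st=None):
    """print tool-frame shift to reach world target, and spin choices making tool z along/against bay yaw"""
    a=st or manip.sense(); R=Rn.from_quat(a["tool_rot"]).as_matrix()
    d=R.T@(np.array(target)-a["tcp_pos"]); print("t",round(a["t"],2),"tcp",a["tcp_pos"].round(4),"F",a["force"].round(1),"gap",round(a["finger_gap"],2));print("R cols",R.round(3).tolist());print("shift",d.round(4))
    if yaw is not None:
        for k in (0,180):
            b=np.radians(yaw+k); v=R.T@np.array([np.cos(b),np.sin(b),0]); # rotate z to v about x
            print("spin",k,np.degrees(np.arctan2(-v[1],v[2])).round(2))
E
python3 -c "
from h import *
plan([0.56,-0.055,0.25],16); print(manip.sense()['q'])"
```

```text
t 0.15 tcp [0.2074 0.589  0.2305] F [-0.2 -0.2 -0.5] gap 1.0
R cols [[-0.001, 0.332, 0.943], [-0.001, 0.943, -0.332], [-1.0, -0.002, -0.0]]
shift [-0.0188 -0.4903  0.5466]
spin 0 -35.41
spin 180 144.59
[ 1.05354225e+00  5.28295065e-01  1.43359076e+00  2.09780988e-05
  1.18139830e+00 -1.78486169e-01]
```

Emit:
play_rows(
  series=[
    [-0.001,-0.03,0.033,-2],
    [-0.003,-0.06,0.067,-4],
    [-0.004,-0.09,0.1,-6],
    [-0.005,-0.12,0.135,-8],
    [-0.006,-0.15,0.17,-10],
    [-0.007,-0.18,0.2,-13],
    [-0.008,-0.21,0.235,-15],
    [-0.01,-0.24,0.27,-17],
    [-0.011,-0.27,0.3,-20],
    [-0.012,-0.3,0.335,-22],
    [-0.013,-0.33,0.37,-25],
    [-0.014,-0.36,0.4,-28],
    [-0.015,-0.39,0.44,-30],
    [-0.016,-0.42,0.475,-33],
    [-0.017,-0.45,0.51,-35],
    [-0.018,-0.475,0.54,-35.4],
    [-0.019,-0.49,0.56,-35.4],
    [-0.019,-0.492,0.57,-35.4],
    [-0.019,-0.492,0.57,-35.4],
    [-0.019,-0.492,0.57,-35.4],
  ],
  claw=0,
)

```text
t: 2.15
tcp_pos: [0.5805, -0.0631, 0.2497]
tool_rot: [-0.099, 0.701, 0.099, 0.699]
force: [-0.5, 0.4, -0.2]
finger_gap: 0.002
```

```bash
python3 - <<'E'
from h import *
plan([0.56,-0.055,0.25],16)
S={}
for n in ["wrist","side","scene"]:
    s=snapshot(n);S[n]=s;cv2.imwrite(f"pics/{n}1.png",cv2.convertScaleAbs(s["image"],alpha=1.3))
pickle.dump(S,open("s1.pkl","wb"))
E
```

```text
t 2.15 tcp [ 0.5805 -0.0631  0.2497] F [-0.5  0.4 -0.2] gap 0.0
R cols [[-0.003, -0.276, 0.961], [-0.0, 0.961, 0.276], [-1.0, 0.0, -0.003]]
shift [-0.0002  0.0134 -0.0175]
spin 0 0.04
spin 180 -179.96
```

View pics/wrist1.png

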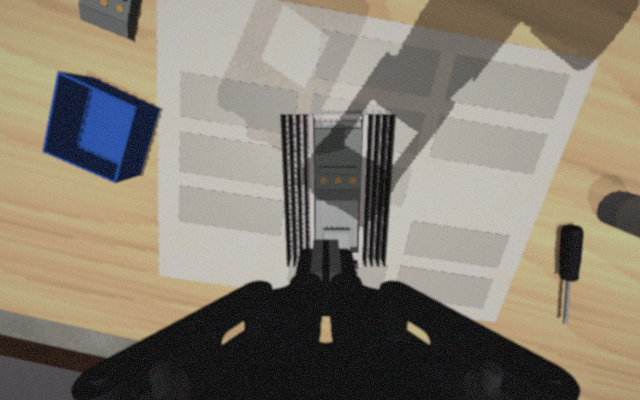

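Wrist view: the bay is centred at columns 281–395 with its rear end at row ~115. The module's orange dots are at row ~181, and the shut fingers cover the leaf end at (325,250).

```bash
python3 - <<'E'
from h import *
S=pickle.load(open("s1.pkl","rb"))
s=S["wrist"]
cv2.imwrite("pics/c.png",cv2.convertScaleAbs(cv2.resize(s["image"][105:255,270:405],None,fx=4,fy=4,interpolation=2),alpha=2))
W=cloud(s); z=W[...,2]
for r in range(108,246,8): print(r,(z[r,300:376:6]*1000).round(0))
E
```

```text
108 [ 3.  1.  2.  1.  1.  1.  2.  2. -1.  1.  2.  2.  1.]
116 [ 9. 10. 39. 27. 27. 28. 28. 27. 29. 29. 28. 39. 32.]
124 [10. 14. 39. 33. 31. 31. 33. 31. 32. 32. 32. 39. 34.]
132 [10. 16. 39. 50. 50. 50. 49. 50. 50. 50. 50. 39. 34.]
140 [10. 19. 40. 49. 49. 50. 49. 50. 50. 50. 49. 39. 35.]
148 [ 8. 21. 38. 49. 51. 49. 49. 50. 50. 51. 50. 38. 11.]
156 [12. 24. 37. 49. 51. 50. 49. 49. 51. 50. 49. 37. 10.]
164 [14. 27. 39. 50. 50. 48. 49. 50. 50. 50. 50. 11. 10.]
172 [17. 29. 38. 50. 58. 56. 56. 58. 56. 56. 51. 16. 10.]
180 [20. 33. 38. 50. 50. 49. 51. 50. 50. 51. 50. 18. 13.]
188 [23. 34. 39. 49. 50. 51. 49. 50. 49. 50. 35. 21. 15.]
196 [26. 33. 40. 46. 46. 46. 47. 45. 46. 45. 39. 25. 19.]
204 [28. 34. 40. 33. 33. 31. 33. 32. 32. 32. 38. 27. 21.]
212 [33. 35. nan 32. 31. 32. 30. 31. 32. 30. 38. 30. 24.]
220 [36. 35. 38. 31. 32. 32. 32. 32. 32. 32. 40. 32. 28.]
228 [34. 35. 38. 32. 31. 32. 32. 32. 31. 32. 38. 35. 32.]
236 [35. 35. 39. 31. 43. 42. 42. 42. 43. 31. 39. 33. 35.]
244 [ 34.  34.  39. 260. 260. 261. 260.  45.  45.  31.  39.  35.  35.]
```

View pics/c.png

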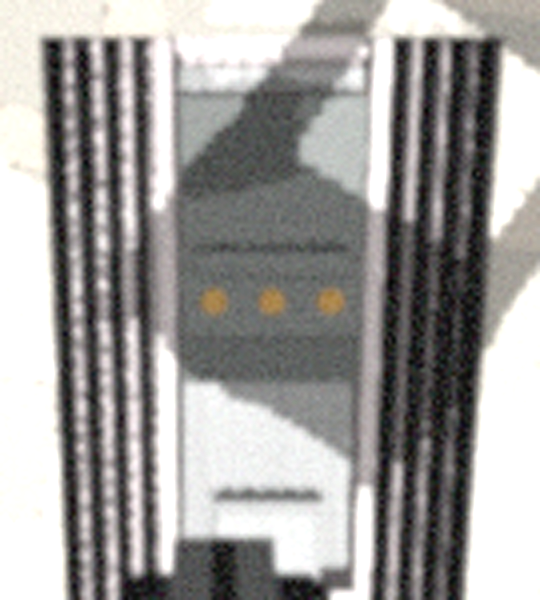

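View pics/side1.png

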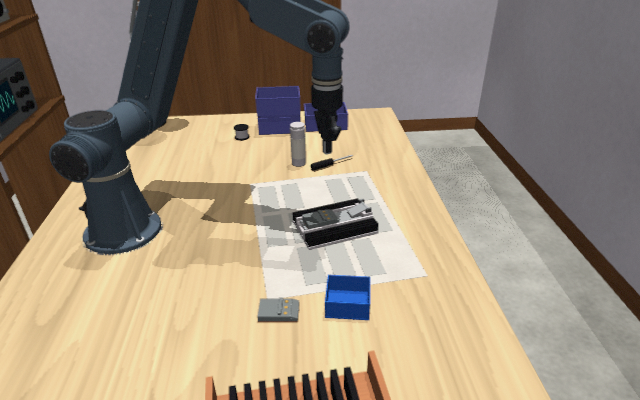

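The crop shows the module clearly: rear edge at crop row ~95, rib back at ~245, nose at ~380, leaf lip at ~495. Measuring from the edges and the depth.

```bash
python3 - <<'E'
from h import *
S=pickle.load(open("s1.pkl","rb"))
s=S["wrist"]; W=cloud(s)[105:255,270:405].reshape(-1,3)
px=lambda x,y:(270+x/4-.4,105+y/4-.4)
pts={}
for nm,p,z in [("rearLfin",(43,39),.035),("rearRfin",(500,39),.035),("railL in top",(177,45),.038),("railL in bot",(176,530),.038),("railR in top",(368,45),.038),("railR in bot",(352,480),.038),
 ("mod rear L",(178,93),.049),("mod rear R",(365,93),.049),("ribbackL",(195,247),.056),("ribbackR",(348,247),.056),("noseL",(186,380),.043),("noseR",(355,380),.043),("lipL",(213,495),.038),("lipR",(322,495),.038)]:
    pts[nm]=onz(s,px(*p),z); print(nm,pts[nm].round(4))
a=pts["railL in bot"]-pts["railL in top"];b=pts["railR in bot"]-pts["railR in top"]
for v in(a,b): print("yaw",np.degrees(np.arctan2(v[1],v[0])))
for n,sl in {"wrist":(105,255,270,405)}.items():
    m=(W[:,2]>.045)&(W[:,2]<.06); 
    r=cv2.minAreaRect(W[m,:2].astype(np.float32)*1000); print("module rect",r)
yaw=np.radians(16.); ex=np.array([np.cos(yaw),np.sin(yaw)]);ey=np.array([-ex[1],ex[0]])
for k,v in pts.items(): print(k,"along",(v[:2]@ex).round(4),"across",(v[:2]@ey).round(4))
# same in scene/side depth: module deck
for n,(r0,r1,c0,c1) in {"scene":(180,275,260,350),"side":(190,250,280,390)}.items():
    V=cloud(pickle.load(open("s0.pkl","rb"))[n])[r0:r1,c0:c1].reshape(-1,3)
    m=(V[:,2]>.045)&(V[:,2]<.052); A=V[m,:2]@ex;B=V[m,:2]@ey; A,B=A[A<.62],B[A<.62]; print(n,np.percentile(A,[2,98]).round(4),np.percentile(B,[2,98]).round(4))
m=(W[:,2]>.046)&(W[:,2]<.053);A=W[m,:2]@ex;B=W[m,:2]@ey;print("wrist",np.percentile(A,[1,99]).round(4),np.percentile(B,[1,99]).round(4))
E
```

```text
rearLfin [ 0.5231 -0.1361  0.035 ]
rearRfin [ 0.4847 -0.0035  0.035 ]
railL in top [ 0.5135 -0.0967  0.038 ]
railL in bot [ 0.6657 -0.055   0.038 ]
railR in top [ 0.4976 -0.0416  0.038 ]
railR in bot [ 0.6318 -0.0031  0.038 ]
mod rear L [ 0.5264 -0.0924  0.049 ]
mod rear R [ 0.5111 -0.0396  0.049 ]
ribbackL [ 0.5677 -0.0754  0.056 ]
ribbackR [ 0.555  -0.0314  0.056 ]
noseL [ 0.6121 -0.0662  0.043 ]
noseR [ 0.597 -0.014  0.043]
lipL [ 0.6499 -0.0464  0.038 ]
lipR [ 0.6397 -0.0112  0.038 ]
yaw 15.334236797742529
yaw 16.015561434643384
module rect ((598.1780395507812, -41.74689483642578), (165.92388916015625, 56.18855667114258), 16.58261489868164)
rearLfin along 0.4653 across -0.275
rearRfin along 0.465 across -0.137
railL in top along 0.467 across -0.2345
railL in bot along 0.6247 across -0.2363
railR in top along 0.4668 across -0.1772
railR in bot along 0.6064 across -0.1772
mod rear L along 0.4805 across -0.2339
mod rear R along 0.4804 across -0.1789
ribbackL along 0.5249 across -0.2289
ribbackR along 0.5248 across -0.1832
noseL along 0.5702 across -0.2324
noseR along 0.5701 across -0.178
lipL along 0.6119 across -0.2237
lipR along 0.6119 across -0.1871
scene [0.4831 0.5659] [-0.2325 -0.1786]
side [0.4849 0.5664] [-0.2377 -0.1812]
wrist [0.4817 0.6351] [-0.233 -0.178]
```

The views agree: yaw 16°, channel centre line across = -0.206. Module origin is at along 0.525 and bay origin at 0.550, so the module starts at bay x ≈ -25 mm. Now moving to above the free deck behind the rib.

Emit:
play_rows(
  series=[
    [0.02,0.004,-0.008,0],
    [0.05,0.008,-0.015,0],
    [0.08,0.012,-0.022,0],
    [0.11,0.0146,-0.0296,0],
    [0.135,0.0146,-0.0296,0],
    [0.155,0.0146,-0.0296,0],
    [0.17,0.0146,-0.0296,0],
    [0.182,0.0146,-0.0296,0],
    [0.185,0.0146,-0.0296,0],
    [0.185,0.0146,-0.0296,0],
  ],
)

```text
t: 3.3
tcp_pos: [0.5476, -0.0568, 0.0652]
tool_rot: [-0.099, 0.701, 0.099, 0.699]
force: [1.1, 0.8, -0.0]
finger_gap: 0.001
```

```bash
cat >> h.py <<'E'
def bayst():
    a=manip.sense(); y=np.radians(16.);ex=np.array([np.cos(y),np.sin(y),0]);ey=np.array([-ex[1],ex[0],0]); p=a["tcp_pos"];F=a["force"]
    R=Rn.from_quat(a["tool_rot"]).as_matrix()
    print("t %.2f bayx %.4f across %.4f z %.4f"%(a["t"],p@ex-.550,p@ey+.206,p[2]),"F along/across/z",(F@ex).round(1),(F@ey).round(1),F[2].round(1),"down",R[:,0].round(4))
E
python3 - <<'E'
from h import *
bayst()
s=snapshot("side");cv2.imwrite("pics/d.png",cv2.convertScaleAbs(cv2.resize(s["image"][150:250,270:400],None,fx=6,fy=6,interpolation=2),alpha=1.3))
s=snapshot("wrist");cv2.imwrite("pics/e.png",cv2.convertScaleAbs(s["image"],alpha=1.6))
E
```

```text
t 3.30 bayx -0.0393 across 0.0005 z 0.0652 F along/across/z 1.2 0.4 -0.0 down [-2.3e-03 -8.0e-04 -1.0e+00]
```

View pics/d.png

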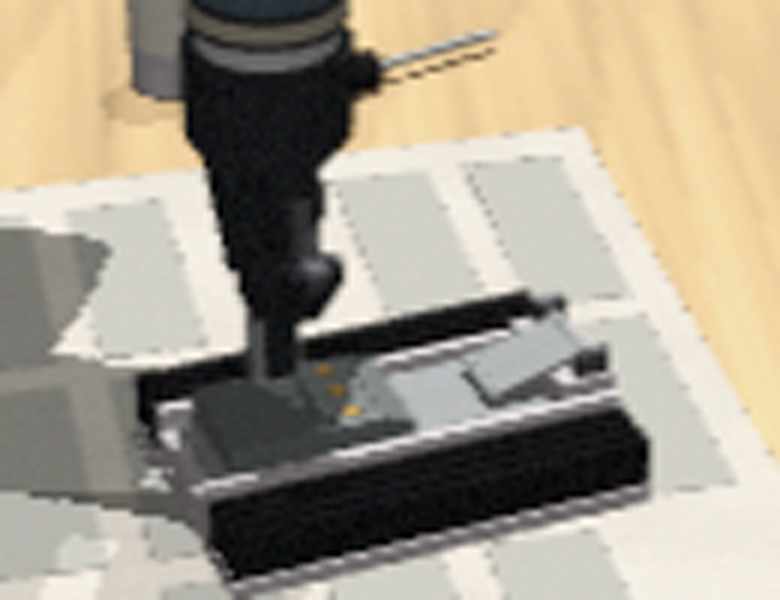

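View pics/e.png

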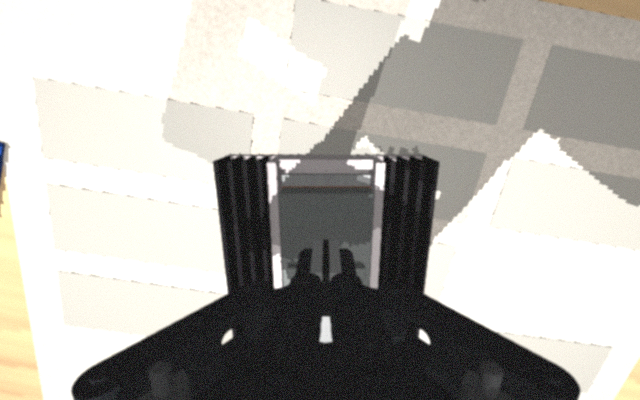

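The fingertips hang centred over the free deck, just behind the rib (side crop ~(275,375)). Pressing down in stages.

Emit:
play_rows(
  series=[
    [0.006,0,0,0],
    [0.011,0,0,0],
    [0.014,0,0,0],
    [0.016,0,0,0],
    [0.018,0,0,0],
    [0.02,0,0,0],
    [0.02,0,0,0],
  ],
)

```text
t: 4.1
tcp_pos: [0.5481, -0.0572, 0.0459]
tool_rot: [-0.1, 0.7, 0.099, 0.7]
force: [-0.7, 0.2, 3.1]
finger_gap: -0.001
```

```bash
python3 -c "
from h import *
bayst()"
```

```text
t 4.10 bayx -0.0389 across -0.0001 z 0.0459 F along/across/z -0.6 0.4 3.1 down [-8.0e-04 -1.3e-03 -1.0e+00]
```

Emit:
play_rows(
  series=[
    [0.002,0,0,0],
    [0.004,0,0,0],
    [0.006,0,0,0],
    [0.008,0,0,0],
    [0.008,0,0,0],
  ],
)

```text
t: 4.6
tcp_pos: [0.5482, -0.0572, 0.0397]
tool_rot: [-0.1, 0.7, 0.099, 0.7]
force: [-4.4, 0.2, 17.0]
finger_gap: -0.001
```

```bash
python3 -c "
from h import *
bayst()"
```

```text
t 4.60 bayx -0.0388 across -0.0001 z 0.0397 F along/across/z -4.2 1.4 17.0 down [-3.0e-04 -1.6e-03 -1.0e+00]
```

Emit:
play_rows(
  series=[
    [0.003,0,0,0],
    [0.0035,0,0.002,0],
    [0.0035,0,0.005,0],
    [0.0035,0,0.008,0],
    [0.0035,0,0.012,0],
    [0.0035,0,0.016,0],
    [0.0035,0,0.02,0],
    [0.0035,0,0.024,0],
    [0.0035,0,0.028,0],
    [0.0035,0,0.032,0],
    [0.0035,0,0.034,0],
    [0.0035,0,0.034,0],
  ],
)

```text
t: 5.8
tcp_pos: [0.58, -0.0485, 0.0397]
tool_rot: [-0.101, 0.701, 0.099, 0.699]
force: [-8.0, -1.6, 27.5]
finger_gap: -0.002
```

```bash
python3 - <<'E'
from h import *
bayst()
s=snapshot("side");cv2.imwrite("pics/f.png",cv2.convertScaleAbs(cv2.resize(s["image"][150:250,270:400],None,fx=6,fy=6,interpolation=2),alpha=1.3))
E
```

```text
t 5.80 bayx -0.0059 across -0.0005 z 0.0397 F along/across/z -8.2 0.7 27.5 down [-0.0016 -0.0032 -1.    ]
```

View pics/f.png

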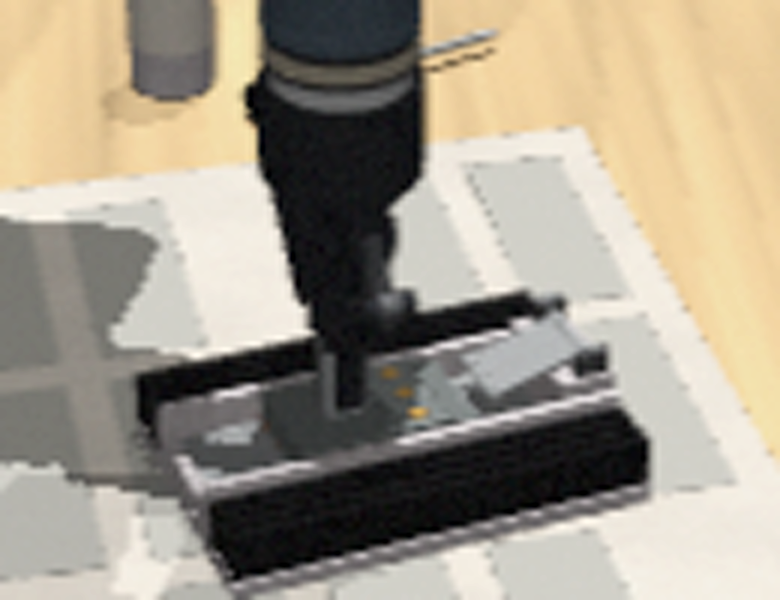

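The module is flush in the channel and has travelled with the fingers; its nose is just short of the lip. Now I'll push it under the leaf, still pressing.

Emit:
play_rows(
  series=[
    [0.004,0,0.002,0],
    [0.0045,0,0.004,0],
    [0.0045,0,0.007,0],
    [0.0045,0,0.01,0],
    [0.0045,0,0.013,0],
    [0.0045,0,0.016,0],
    [0.0045,0,0.019,0],
    [0.0045,0,0.022,0],
    [0.0045,0,0.025,0],
    [0.0045,0,0.028,0],
    [0.0045,0,0.031,0],
    [0.0045,0,0.034,0],
    [0.0045,0,0.034,0],
  ],
)

```text
t: 7.15
tcp_pos: [0.6013, -0.0419, 0.0394]
tool_rot: [-0.102, 0.709, 0.1, 0.69]
force: [-28.4, -12.6, 44.4]
finger_gap: -0.002
```

```bash
python3 - <<'E'
from h import *
bayst()
s=snapshot("side");cv2.imwrite("pics/g.png",cv2.convertScaleAbs(cv2.resize(s["image"][150:250,270:400],None,fx=6,fy=6,interpolation=2),alpha=1.3))
E
```

```text
t 7.15 bayx 0.0164 across 0.0000 z 0.0394 F along/across/z -30.7 -4.3 44.4 down [-0.0262 -0.0068 -0.9996]
```

View pics/g.png

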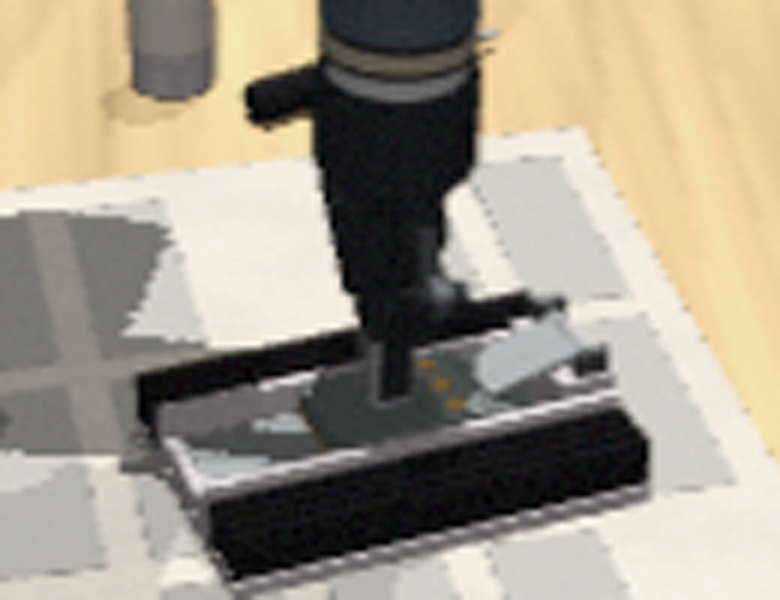

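The nose is under the lip (leaf lifting), with about 31 N along and a compliance lag of about 11 mm. I'll press slightly less to cut friction and keep pushing.

Emit:
play_rows(
  series=[
    [0.003,0,0.007,0],
    [0.003,0,0.01,0],
    [0.003,0,0.012,0],
    [0.003,0,0.014,0],
    [0.003,0,0.016,0],
    [0.003,0,0.018,0],
    [0.003,0,0.02,0],
    [0.003,0,0.022,0],
    [0.003,0,0.022,0],
  ],
)

```text
t: 8.1
tcp_pos: [0.6141, -0.037, 0.0395]
tool_rot: [-0.102, 0.715, 0.101, 0.684]
force: [-18.9, -5.2, 33.6]
finger_gap: 0.001
```

```bash
python3 - <<'E'
from h import *
bayst()
s=snapshot("side");cv2.imwrite("pics/i.png",cv2.convertScaleAbs(cv2.resize(s["image"][150:250,270:400],None,fx=6,fy=6,interpolation=2),alpha=1.3))
E
```

```text
t 8.10 bayx 0.0301 across 0.0012 z 0.0395 F along/across/z -19.6 0.2 33.6 down [-0.0432 -0.0079 -0.999 ]
```

View pics/i.png

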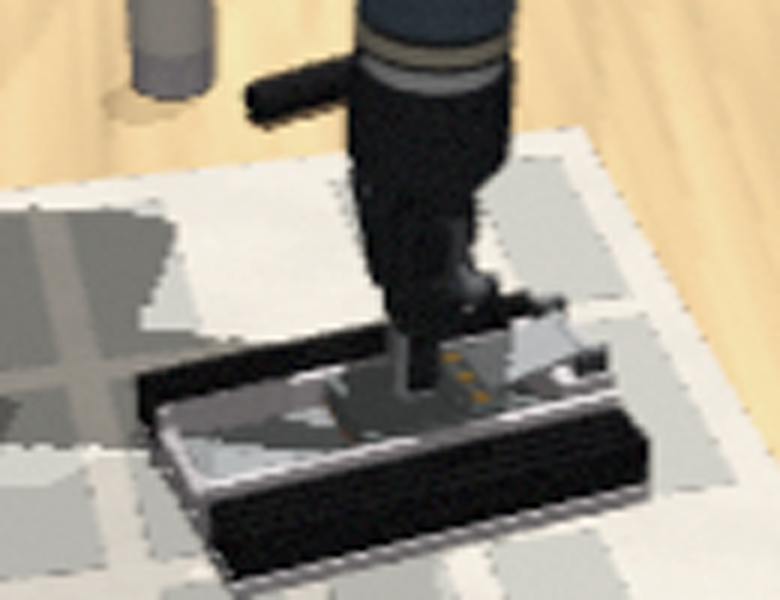

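Emit:
play_rows(
  series=[
    [0.003,0,0.006,0],
    [0.003,-0.0005,0.009,0],
    [0.003,-0.0005,0.011,0],
    [0.003,-0.0005,0.013,0],
    [0.003,-0.0005,0.015,0],
    [0.003,-0.0005,0.017,0],
    [0.003,-0.0005,0.019,0],
    [0.003,-0.0005,0.019,0],
  ],
)

```text
t: 8.95
tcp_pos: [0.6209, -0.0347, 0.0396]
tool_rot: [-0.104, 0.724, 0.103, 0.674]
force: [-26.6, -9.9, 39.2]
finger_gap: 0.001
```

```bash
python3 - <<'E'
from h import *
bayst()
s=snapshot("side");cv2.imwrite("pics/j.png",cv2.convertScaleAbs(cv2.resize(s["image"][150:250,270:400],None,fx=6,fy=6,interpolation=2),alpha=1.3))
s=snapshot("scene");cv2.imwrite("pics/k.png",cv2.convertScaleAbs(cv2.resize(s["image"][180:275,260:350],None,fx=6,fy=6,interpolation=2),alpha=1.4))
E
```

```text
t 8.95 bayx 0.0372 across 0.0015 z 0.0396 F along/across/z -28.3 -2.2 39.2 down [-0.0692 -0.012  -0.9975]
```

View pics/j.png

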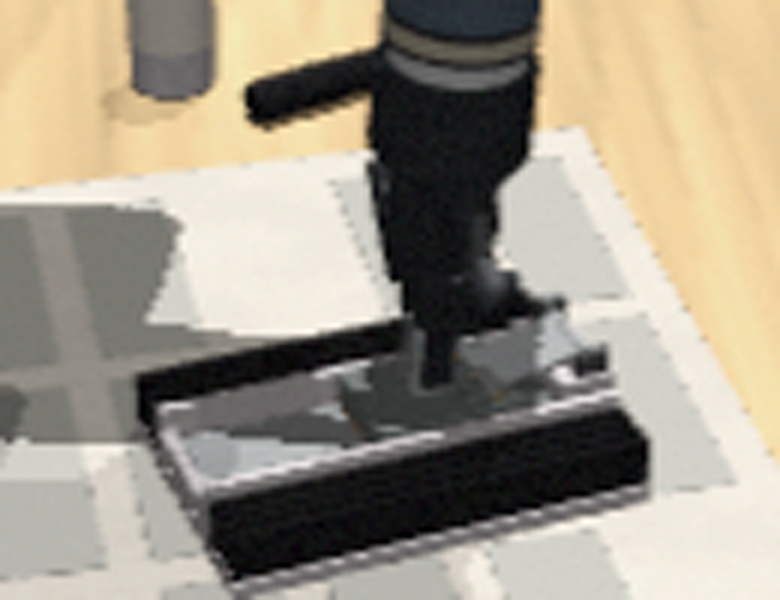

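View pics/k.png

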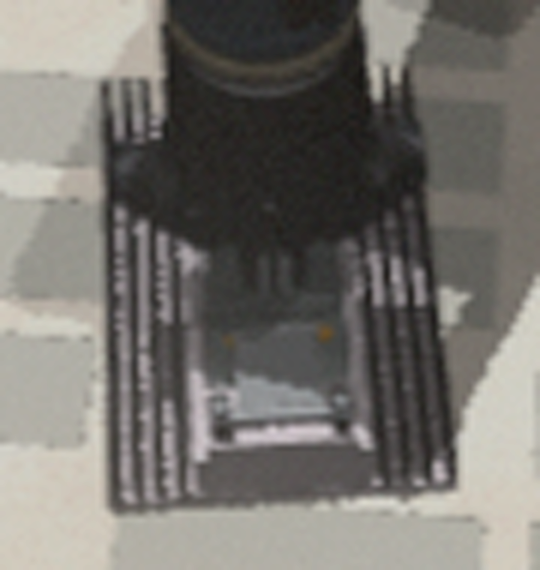

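```bash
python3 - <<'E'
from h import *
y=np.radians(16.);ex=np.array([np.cos(y),np.sin(y),0]);ey=np.array([-ex[1],ex[0],0])
for n in("side","wrist"):
    s=snapshot(n); W=cloud(s); A=(W@ex-.55)*1000;B=(W@ey+.206)*1000;Z=W[...,2]*1000
    for b in((-22,-8),(-8,8),(8,22)):
        m=(B>b[0])&(B<b[1])&(A>-20)&(A<20)&(Z>15)&(Z<60)
        print(n,b,[(k,int(np.median(Z[m&(abs(A-k)<1)]))) for k in range(-16,18,2) if (m&(abs(A-k)<1)).sum()>1])
# expected side pixel of rear top edge if home (bay x 4, z 40)
s=snapshot("side")
for bx in(-4,0,4):
  P=[ex*(.55+bx/1000)+ey*(-.206+b)+np.array([0,0,.040]) for b in(-.028,0,.028)]
  print(bx,((proj(s,P)-[270,150])*6).round(0).tolist())
E
```

```text
side (-22, -8) [(-2, 23), (6, 33), (8, 34), (10, 37), (12, 38), (14, 40)]
side (-8, 8) [(-16, 21), (-12, 21), (-8, 20), (-6, 21), (-4, 20), (-2, 21), (2, 21), (4, 22), (6, 31), (8, 29), (10, 39), (12, 41), (16, 40)]
side (8, 22) [(-14, 21), (-12, 22), (-10, 21), (-8, 21), (-6, 21), (-4, 20), (-2, 22), (0, 20), (2, 21), (6, 27), (8, 34)]
wrist (-22, -8) [(-16, 22), (-14, 22), (-12, 22), (-10, 22), (-8, 22), (-6, 22), (-4, 22), (-2, 22), (0, 22), (2, 22), (4, 34), (6, 40), (8, 40), (10, 40), (12, 40), (14, 40), (16, 40)]
wrist (-8, 8) [(-16, 22), (-14, 22), (-12, 22), (-10, 22), (-8, 22), (-6, 22), (-4, 22), (-2, 22), (0, 22), (2, 22), (4, 34), (6, 40), (8, 40), (10, 40), (12, 40), (14, 40), (16, 40)]
wrist (8, 22) [(-16, 22), (-14, 22), (-12, 22), (-10, 22), (-8, 22), (-6, 22), (-4, 22), (-2, 22), (0, 22), (2, 22), (4, 34), (6, 40), (8, 40), (10, 40), (12, 40), (14, 40), (16, 40)]
-4 [[358.0, 433.0], [336.0, 401.0], [315.0, 370.0]]
0 [[366.0, 431.0], [344.0, 399.0], [322.0, 368.0]]
4 [[374.0, 429.0], [352.0, 397.0], [330.0, 366.0]]
```

The wrist depth puts the module's rear edge at bay x ≈ 4 mm with the deck at z = 40 mm, which matches home. One firm final push will confirm it's against the stop.

Emit:
play_rows(
  series=[
    [0.002,-0.001,0.008,0],
    [0.002,-0.001,0.012,0],
    [0.002,-0.001,0.015,0],
    [0.002,-0.001,0.016,0],
    [0.002,-0.001,0.016,0],
  ],
)

```text
t: 9.7
tcp_pos: [0.6208, -0.0347, 0.0398]
tool_rot: [-0.105, 0.736, 0.104, 0.661]
force: [-31.8, -12.4, 40.1]
finger_gap: 0.001
```

```bash
python3 - <<'E'
from h import *
bayst()
y=np.radians(16.);ex=np.array([np.cos(y),np.sin(y),0]);ey=np.array([-ex[1],ex[0],0])
s=snapshot("wrist"); W=cloud(s); A=(W@ex-.55)*1000;B=(W@ey+.206)*1000;Z=W[...,2]*1000
m=(abs(B)<22)&(Z>36)&(Z<42)&(A>0)&(A<15); print(np.percentile(A[m],[0,1,3]))
m=(abs(B)<22)&(Z<23)&(Z>19)&(A>-15)&(A<15); print(np.percentile(A[m],[97,99,100]))
E
```

```text
t 9.70 bayx 0.0371 across 0.0015 z 0.0398 F along/across/z -34.0 -3.2 40.1 down [-0.1043 -0.0171 -0.9944]
[3.3274608  3.53935307 3.62573559]
[2.98371542 3.44156267 3.71309882]
```

It didn't move under 34 N, so it's against the stop. Releasing upward: ease off, then rise with a slight backward component.

Emit:
play_rows(
  series=[
    [0.001,0,0.004,0],
    [0,0,0.001,0],
    [-0.003,0,-0.001,0],
    [-0.008,0,-0.003,0],
    [-0.015,0,-0.006,0],
    [-0.025,0,-0.008,0],
    [-0.045,0,-0.012,0],
    [-0.07,0,-0.016,0],
    [-0.1,0,-0.02,0],
    [-0.13,0,-0.025,0],
    [-0.15,0,-0.05,0],
    [-0.16,0,-0.08,0],
    [-0.165,0,-0.1,0],
    [-0.165,0,-0.1,0],
    [-0.165,0,-0.1,0],
  ],
)

```text
t: 11.25
tcp_pos: [0.5436, -0.0612, 0.2152]
tool_rot: [-0.105, 0.735, 0.104, 0.662]
force: [0.3, -0.1, -0.1]
finger_gap: 0.002
```

```bash
python3 - <<'E'
from h import *
bayst()
y=np.radians(16.);ex=np.array([np.cos(y),np.sin(y),0]);ey=np.array([-ex[1],ex[0],0])
for n in("side","scene","wrist"):
    s=snapshot(n); cv2.imwrite(f"pics/{n}9.png",cv2.convertScaleAbs(s["image"],alpha=1.3))
    if n=="side":cv2.imwrite("pics/l.png",cv2.convertScaleAbs(cv2.resize(s["image"][170:250,270:400],None,fx=6,fy=6,interpolation=2),alpha=1.3))
    W=cloud(s); A=(W@ex-.55)*1000;B=(W@ey+.206)*1000;Z=W[...,2]*1000
    m=(abs(B)<20)
    print(n,[(k,int(np.median(Z[m&(abs(A-k)<1)]))) for k in list(range(-4,12,2))+list(range(12,110,6)) if (m&(abs(A-k)<1)).sum()>1])
E
```

```text
t 11.25 bayx -0.0443 across -0.0026 z 0.2152 F along/across/z 0.3 -0.2 -0.1 down [-0.1018 -0.0173 -0.9947]
side [(-4, 545), (-2, 22), (0, 22), (2, 22), (4, 544), (6, 34), (8, 31), (10, 537), (12, 40), (18, 532), (24, 286), (30, 513), (36, 483), (42, 498), (48, 270), (54, 46), (66, 43), (72, 45), (78, 45), (84, 47), (90, 47), (96, 48), (102, 52), (108, 50)]
scene [(-4, 546), (-2, 545), (0, 544), (2, 390), (4, 391), (6, 384), (8, 384), (10, 406), (12, 432), (18, 467), (24, 515), (30, 513), (36, 513), (42, 501), (48, 507), (54, 45), (66, 44), (72, 45), (78, 46), (84, 47), (90, 48), (96, 49), (102, 51), (108, 54)]
wrist [(-4, 22), (-2, 22), (0, 22), (2, 22), (4, 34), (6, 40), (8, 40), (10, 40), (12, 40), (18, 40), (102, 52), (108, 54)]
```

View pics/l.png

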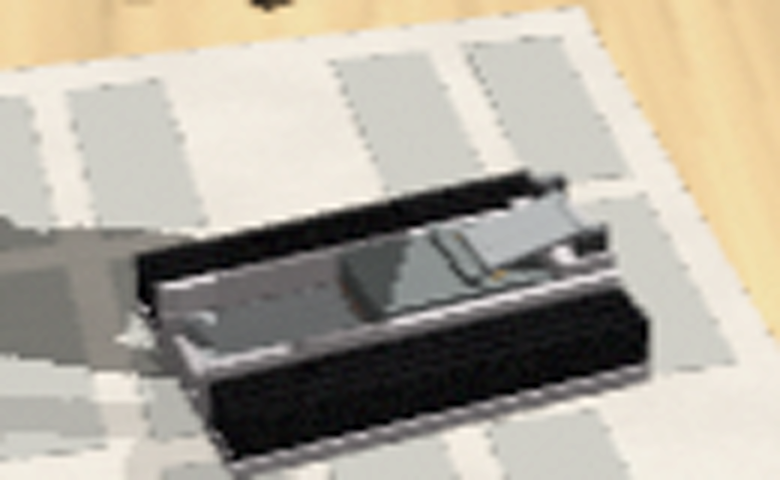

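View pics/scene9.png

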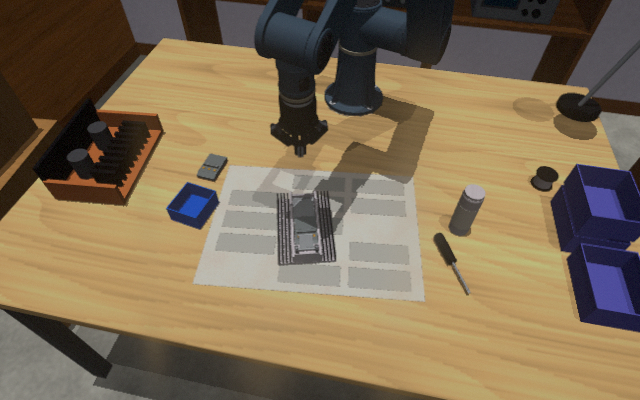

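The module is home under the leaf: rear edge at bay x ≈ 4 mm, deck at z = 40 mm, plate at 22 mm, lip resting on the deck. The arm is clear and the bystanders haven't moved, so I'm handing in.

```bash
python3 -c "
from station import manip
print(manip.sign_off())"
```

```text
the job is handed in; nothing more can be done
None
```

The module is loaded and handed in: I pressed it down on the free deck behind the rib and, keeping it pressed, slid it about 74 mm under the leaf spring to the end stop. It took about 11 s of the 38 s allowed.

**During the slide:**
- The press ran between 17 and 44 N in the readings I took between moves.
- The push along the channel peaked at about 34 N. That is above the 20 N you gave, because the pressing adds friction and the last push was against the stop.
- Under that 34 N push the module did not move, so it was against the stop.
- The gripper tilted about 6° under load. I saw no contact with the leaf spring.

**Last checks, after release:**
- **Module:** the wrist camera's depth puts its rear edge at bay x ≈ 4 mm, which matches fully home. The deck is at z = 40 mm and the plate at 22 mm, so it is held fully down.
- **Leaf spring:** the pictures show its lip resting on the module.
- **Arm:** the TCP is at z = 0.215 m, and the measured force is about 0 N.
- **Other things on the bench:** they look unmoved in the pictures.
- **Disagreement:** the cameras differed by 2–5 mm, so I used the wrist camera for the final position. The middle of the module could not be read from the side or scene camera because the arm was in the way.

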